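# Load the bottle tumbler, set its speed and engage the drive

### The job

Tip the tumbler's front bin fully open, put every amber sample bottle with an orange cap into it (there are two to four), then push the bin back until it clicks fully home. After that turn the controller's speed dial so that its white pointer is at the blue mark, and only then take the gate lever through its zigzag slot from the red end to the green end. Leave the other things on the bench where they are.

Things in the scene. Friction and masses are not known exactly. Their poses are not given: they have to be found in the camera images.
- tumbler: white machine fixed to the bench, 240 mm wide (y), 200 mm deep (x), 150 mm high, open in front for the bin. x points from front to back, y left, z up. Origin on the bench, 30 mm behind the bin's hinge line; the roof (underside 138 mm, top 150 mm above the bench) runs from 20 mm in front of the origin to 160 mm behind it
- bin (a joint): tilt angle of the tumbler's bin about a level hinge along its bottom front edge: 0 shut, 0.6 rad tipped fully forward (a stop). The top moves towards the tumbler's -x. The hinge is stiff (about 0.3 N m), so the bin stays where it is left, loaded too. A spring catch inside holds it shut: it snaps between about 0.19 and 0.02 rad and needs some 3 to 4 N more at the handle
- bin_hinge (a point): mid-point of the bin's hinge line, 12 mm above the bench, fixed to the tumbler; axes as the tumbler's
- bin_handle (a point): centre of the bin's round blue handle bar (along y, about 100 mm long and 11 mm thick), held on two arms in front of and above the front panel's top edge; in the bin's frame it lies 36 mm in front of the hinge line and 135 mm above it, so 147 mm above the bench when shut. Turns with the bin
- bin_floor (a point): centre of the bin's inner floor, 47 mm behind the hinge line and 6 mm above it in the bin's frame; turns with the bin, x to the back, z up out of the bin. Inside, the bin is 190 mm wide (y) and 94 mm from front to back; its back wall is 70 mm high, its sides 70 mm (115 mm over the front half)
- bin_rim (a point): middle of the top inner edge of the bin's front panel (240 mm wide, 8 mm thick), 118 mm above the hinge line in the bin's frame; turns with the bin. With the bin fully tipped the mouth lies before the roof: the free space for lowering bottles from above runs from 60 mm in front of the hinge line to just above that line
- controller: white control box that is fixed to the bench, 180 mm deep (x), 240 mm wide (y), 150 mm high, with the lever gate on the left half of its top seen from the robot and the dial on the right half. Origin on the bench under its centre, x from its front to its back, y to its left, z up.
- gate_centre (a point): centre of the steel gate plate, on its top face, 150 mm above the bench, 55 mm to the left of the controller's centre; axes as the controller's. The slot, given as the place of the lever knob's centre from here (x, y in mm), runs in five straight legs: red end (-45,-15), (-15,-15), (-15,15), (15,15), (15,-15), green end (45,-15). The slot leaves the knob about 3 mm of play to each side
- lever_knob (a point): centre of the black ball knob (32 mm across) on the steel lever (8 mm thick), 55 mm above the gate plate; the lever leans about a pivot 175 mm below the knob, under the gate centre, so the knob sinks up to 6 mm at the ends. The lever starts at the red end and stays where it is left (about 0.7 N at the knob)
- dial (a joint): angle of the speed dial, clockwise from above, 0 to 6.28 rad; 0 has the white pointer line towards the controller's front (-x). The blue mark is at 2.2 rad. Stiff against 0.04 N m, stays where it is left
- dial_grip (a point): on the dial's axis at the height to grip, 187 mm above the bench: the dial has an upright black grip bar 42 mm long, 14 mm thick and 32 mm high (top at 194 mm), along the pointer line; its axes turn with the dial, the pointer is at its -x end
- dial_mark (a point): middle of the blue mark on the controller's top, 43 mm from the dial's axis
- bottle1_centre (a point): centre of a closed amber plastic sample bottle with an orange cap, half-way up: square body 38 x 38 mm, 44 mm high, round cap 28 mm across above it, 56 mm in all, about 90 g, loose. z is its upright axis, x and y are along its flat sides. None if this bottle is absent
- bottle2_centre (a point): centre of a closed amber plastic sample bottle with an orange cap, half-way up: square body 38 x 38 mm, 44 mm high, round cap 28 mm across above it, 56 mm in all, about 90 g, loose. z is its upright axis, x and y are along its flat sides. None if this bottle is absent
- bottle3_centre (a point): centre of a closed amber plastic sample bottle with an orange cap, half-way up: square body 38 x 38 mm, 44 mm high, round cap 28 mm across above it, 56 mm in all, about 90 g, loose. z is its upright axis, x and y are along its flat sides. None if this bottle is absent
- bottle4_centre (a point): centre of a closed amber plastic sample bottle with an orange cap, half-way up: square body 38 x 38 mm, 44 mm high, round cap 28 mm across above it, 56 mm in all, about 90 g, loose. z is its upright axis, x and y are along its flat sides. None if this bottle is absent
- cream_jar: small white round jar with a white lid, 48 mm across and 55 mm high, loose, standing among the sample bottles; origin at the centre of its underside
- reagent: tall clear round bottle with a blue cap, 70 mm across, 150 mm high, loose, at the back; origin at the centre of its underside
- beaker: glass beaker, 72 mm across, 90 mm high, loose, at the back; origin at the centre of its underside
- flask: green conical flask, 80 mm across the foot, 105 mm high, loose, at the back; origin at the centre of its underside
- dish: flat clear dish, 60 mm across, 14 mm high, loose, near the robot; origin at the centre of its underside

How it is judged (in metres and radians):
On the way, in this order (a step that is already met when the one before it is completed fails the run):
1. the bin is tipped open (value of joint bin above 0.4 rad), for 0.2 s.
2. all bottles present are in the bin and the bin is pushed fully home (value of joint bin below 0.03 rad and x of bottle1_centre in the frame of bin_floor between -0.05 and 0.055 m and y of bottle1_centre in the frame of bin_floor between -0.1 and 0.1 m and z of bottle1_centre in the frame of bin_floor between 0 and 0.115 m and x of bottle2_centre in the frame of bin_floor between -0.05 and 0.055 m and y of bottle2_centre in the frame of bin_floor between -0.1 and 0.1 m and z of bottle2_centre in the frame of bin_floor between 0 and 0.115 m and x of bottle3_centre in the frame of bin_floor between -0.05 and 0.055 m and y of bottle3_centre in the frame of bin_floor between -0.1 and 0.1 m and z of bottle3_centre in the frame of bin_floor between 0 and 0.115 m and x of bottle4_centre in the frame of bin_floor between -0.05 and 0.055 m and y of bottle4_centre in the frame of bin_floor between -0.1 and 0.1 m and z of bottle4_centre in the frame of bin_floor between 0 and 0.115 m), for 0.3 s.
3. the dial points at the blue mark (value of joint dial between 2.08 and 2.32 rad), for 0.3 s.
4. the lever is in the offset middle leg of the slot (y of lever_knob in the frame of gate_centre above 0.006 m and x of lever_knob in the frame of gate_centre between -0.02 and 0.02 m), for 0.05 s.
5. the lever is at the green end (x of lever_knob in the frame of gate_centre above 0.036 m and y of lever_knob in the frame of gate_centre below -0.005 m), for 0.2 s.
At the end, for the whole second after the job is handed in: all bottles present lie in the bin, the bin is shut (under 0.03 rad), the dial is within 0.12 rad of the blue mark (2.2 rad), the lever knob is at the green end (more than 36 mm behind the gate's centre) (all of step 2 and all of step 3 and all of step 5); the robot touches nothing.
It fails at once if another thing on the bench is pushed more than 40 mm or knocked over (distance of any of cream_jar, reagent, beaker, flask, dish from where it was at the start of the episode above 0.04 m or angle between any of cream_jar, reagent, beaker, flask, dish's own z axis and vertical above 0.6 rad).
Of bottle1, bottle2, bottle3, bottle4 only 2 to 4 are there at a start; the rules pass over those that are not, and their reading is None.
At some moment in a run one of bottle1, bottle2, bottle3, bottle4 may be knocked a few centimetres aside while the robot is not near it.
Once in a run the grip may slacken for a moment while it holds something.
It also fails if it takes over 208 s, if anything falls off the work surface, if the arm or the gripper's body presses on something with over 40 N, if the wrist force passes 120 N, or if a joint passes its speed limit or range.

### The arm

A 6-joint arm with a two-finger parallel gripper is mounted at the origin on the work surface. World frame = base frame: x ahead of the robot, y to its left, z up, the work surface at z = 0. Lengths are in m, angles in degrees, forces in N, time in s.
With the tool pointing down it reaches from about 0.4 to 0.825 m from the base axis. Payload 7 kg.
Tool frame: the origin (TCP) lies midway between the tips of the shut fingers; the grasp point (between the pads) lies 19 mm behind it; z points along the fingers, y is the direction in which the jaws open and shut (so a half turn about z gives the same grasp; the last joint's range is limited). The gripper opens to 88 mm and grips with 3 to 60 N. Pads are 19 mm wide; open, the fingers measure 130 mm over their backs; the gripper's body (78 mm by 193 mm) begins 47 mm behind the grasp point.
Start: joints at [90.132, 20.546, 0.682, 0, -70.136, -16.507], TCP at [0.19, 0.648, 0.227] pointing down, gripper open.
Joint ranges: [-176.03, 176.03], [-82.01, 121.73], [-58.28, 71.71], [-173.87, 95.51], [-174.79, -0.11], [-173.66, 173.66]. Speed limits (degrees/s): [136.94, 136.94, 172.46, 180, 180, 180].

### API

Orientations are given as [roll, pitch, yaw] about the fixed x, y, z axes, in that order (R = Rz(yaw) Ry(pitch) Rx(roll)).
In Python, from plant import sensors, viewer, r gives the robot as it stands. The module is installed in compiled form; this text tells all that it offers.
- The arm moves only by the shell command python3 -m handwheel 'ROWS' [OPENING] [FORCE]. ROWS is JSON, one flat list of numbers, 6 for each row, row after row: the shift along the world's x, y, z in cm, then the turn, a rotation vector about the world's x, y, z in rad. In form: [tx, ty, tz, wx, wy, wz, tx, ty, tz, wx, wy, wz, ...]. A call has 1 to 8 rows; each row is the pose to reach, as a shift and turn from the pose measured when the call began; what a row does not reach only later rows make up. A row lasts 1/10 s, in which the tool goes at most 50 mm and 8.59 degrees, less where a joint would pass 70% of its speed; a pose out of reach is approached as far as the arm can. A call with a gripper value outside its range is refused whole. OPENING is the closure in counts, from 0 (fully open) to 255 (shut), set as the call begins (- or left out, the last holds). The fingers move at their own pace and stop on an object; FORCE is the grip in N (left out, the last holds). Time passes only in rows, so rows that repeat a pose let the fingers close. It gives the time, the measured TCP pose, the force and the opening at its end, in the units of the state.
- sensors.get_state(): the state, without advancing time (a new reading comes with each control period).
- viewer.capture(name): name is "scene" or "top" or "wrist"; returns a dict with "img" (400x640x3 uint8, red, green, blue), "camera_matrix" (3x3 intrinsics, pixels), "camera_from_world" (4x4, takes a point from world to camera coordinates); the wrist camera has in their place "mount" (4x4, takes a point from camera to tool coordinates, whose origin is the TCP and whose axes are the flange's). Camera axes: x right, y down, z forward; pixel columns grow to the right and rows downward; lengths in m; the calibration is good to about 2 mm. A picture is of the moment at which its call begins: read the wrist's pose just before it. There is no depth.
- r.close_job(): hands the job in, once; it reports no verdict.
The state is a dict: "time_s": time; "joints": joint angles; "qd": joint speeds; "joint_torque": joint torques, N m; "tcp_pos": TCP position; "eef_rot": TCP orientation; "contact_force": force on the tool from outside, world axes, zero at the start; "moment": the same for the moment, N m; "gripper_width": finger opening in m.
Only numpy, scipy, OpenCV 4.12 (cv2) and the standard library are available. Lean on these libraries where they do the work, as an engineer would, in place of code of your own. Each camera call takes 0.05 s, during which the arm holds its last target.

## Working session

There is one attempt and no reset: what is moved stays moved. The work goes in short steps, Python scripts to look and compute and a shell command to move; the robot and the scene stay as the last step left them, time stands still between calls to the robot, and variables do not carry over. Pictures are saved under pics/ and viewed, and the job is handed in when it is done.

```bash
ls; mkdir -p pics; cat > h.py <<'E'
import numpy as np, cv2
from plant import sensors, viewer, r
from scipy.spatial.transform import Rotation as R
def cap(n,f):
    s=sensors.get_state()
    c=viewer.capture(n); cv2.imwrite('pics/'+f+'.png',c['img'][:,:,::-1]); 
    np.savez('pics/'+f+'.npz',K=c['camera_matrix'],T=c['camera_from_world'] if 'camera_from_world' in c else c['mount'],p=s['tcp_pos'],e=s['eef_rot'],w=n=='wrist')
    return c
def cw(f):
    d=np.load('pics/'+f+'.npz')
    K,T=d['K'],d['T']
    if d['w']:
        W=np.eye(4);W[:3,:3]=R.from_euler('xyz',d['e'],degrees=True).as_matrix();W[:3,3]=d['p']
        T=np.linalg.inv(W@T)
    return K,T
def pix(f,u,v,z):
    K,T=cw(f); C=np.linalg.inv(T)
    d=C[:3,:3]@np.linalg.solve(K,[u,v,1]); o=C[:3,3]
    return o+d*(z-o[2])/d[2]
def proj(f,P):
    K,T=cw(f); q=K@(T@np.append(P,1))[:3]; return q[:2]/q[2]
E
python3 - <<'E'
from h import *
print(sensors.get_state())
for n in('scene','top','wrist'): cap(n,n+'0'); K,T=cw(n+'0'); print(n,np.linalg.inv(T)[:3].round(3).tolist(),K[0,0])
E
```

```text
pics
{'time_s': 0.0, 'joints': array([ 9.01321299e+01,  2.05894752e+01,  6.34735658e-01, -2.03212184e-02,
       -7.01336334e+01, -1.65069800e+01]), 'qd': array([ 0.10943475,  0.01798111, -0.02969611, -0.15602535, -0.05852868,
       -0.08118724]), 'joint_torque': array([ 8.34954608e-05, -5.82722247e+01,  2.93058103e+01,  6.99725792e+00,
        6.95596682e-03, -1.44915562e-04]), 'tcp_pos': array([0.19018197, 0.64716511, 0.22565146]), 'eef_rot': array([ 1.79909841e+02, -6.79596551e-03, -1.63817653e+01]), 'contact_force': array([-0.40491374,  0.57219989,  0.8615108 ]), 'moment': array([-0.03072917,  0.00530739, -0.02023765]), 'gripper_width': 0.08770169693030078}
scene [[0.448, -0.592, 0.67, 0.005], [-0.894, -0.283, 0.348, -0.321], [-0.017, -0.754, -0.656, 0.736]] 385.47198598246206
top [[0.005, -0.992, 0.123, 0.451], [-1.0, -0.006, -0.006, -0.004], [0.007, -0.123, -0.992, 1.387]] 435.42651719925175
wrist [[-0.283, -0.926, -0.25, 0.257], [-0.959, 0.274, 0.072, 0.627], [0.002, 0.26, -0.966, 0.384]] 312.23310015849523
```

View pics/scene0.png

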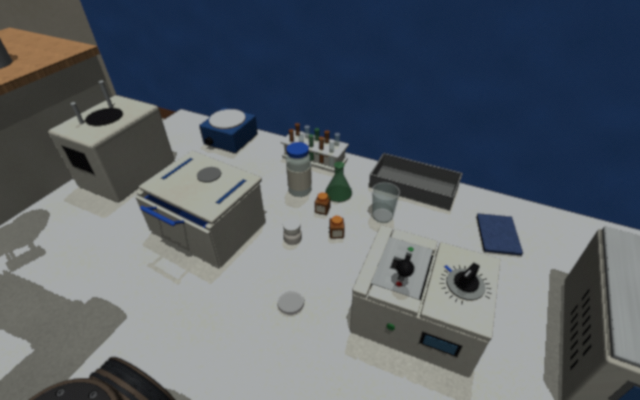

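View pics/top0.png

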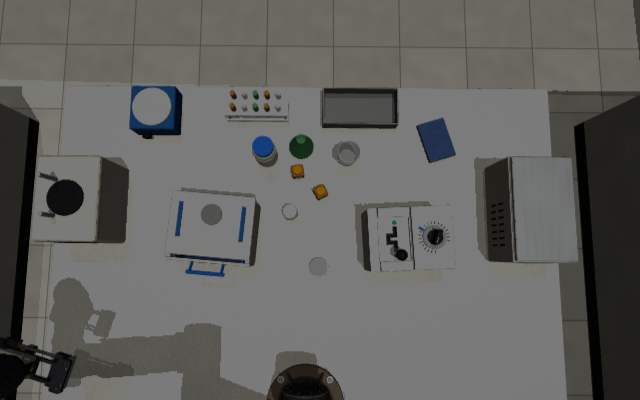

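View pics/wrist0.png

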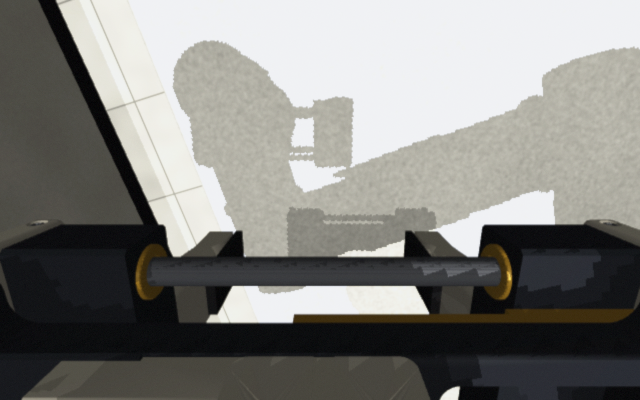

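```bash
python3 - <<'E'
from h import *
a=cv2.imread('pics/top0.png')
cv2.imwrite('pics/topA.png',cv2.resize(a[130:290,150:360],(800,610)[:2],interpolation=cv2.INTER_CUBIC)[:600])
cv2.imwrite('pics/topB.png',cv2.resize(a[195:280,350:470],(792,561),interpolation=cv2.INTER_CUBIC))
E
```

```text
(no output)
```

View pics/topA.png

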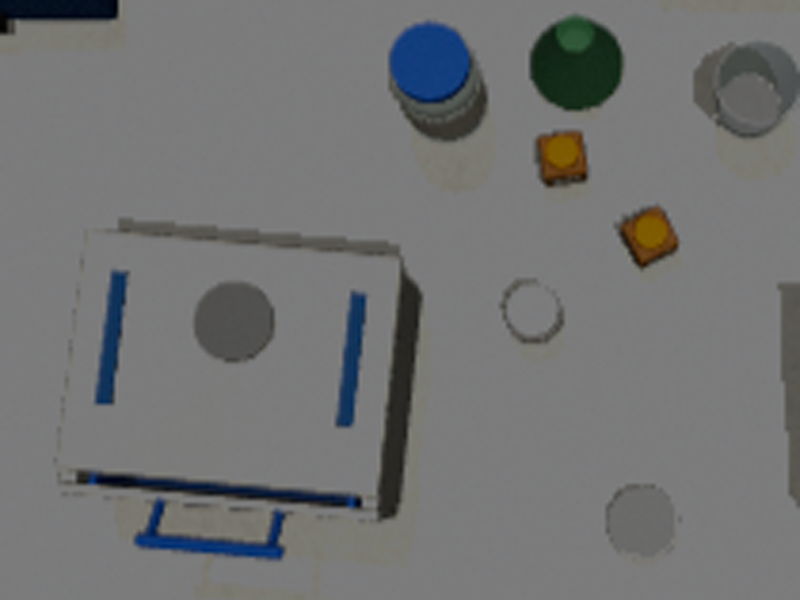

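View pics/topB.png

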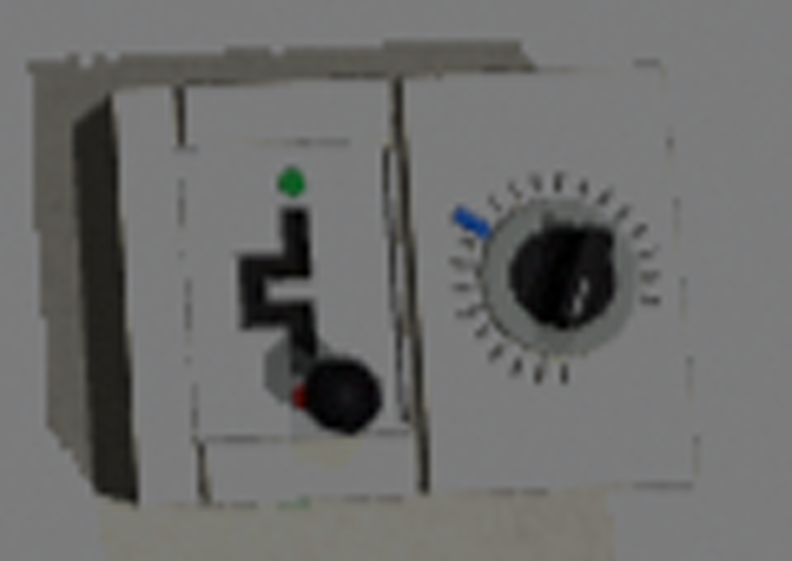

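```bash
cat > m.py <<'E'
from h import *
A=lambda x,y,z:pix('top0',150+x/3.81,130+y/3.8125,z)
B=lambda x,y,z:pix('top0',350+x/6.6,195+y/6.6,z)
for n,p in dict(hl=A(137,540,.147),hr=A(280,551,.147),rBL=A(86,231,.15),rBR=A(402,253,.15),rFL=A(60,468,.15),rFR=A(379,491,.15),b1cap=A(563,153,.056),b2cap=A(652,229,.056),jar=A(532,310,.055),dish=A(641,521,.014),reag=A(430,62,.15),flask=A(576,65,0.05),
 dialtop=B(565,275,.194),mark=B(471,222,.15),knob=B(343,395,.202),green=B(292,183,.15),cFR=B(697,487,.15),cBR=B(663,63,.15),cBL=B(113,92,.15),cFL=B(137,503,.15)).items(): print(n,p.round(4))
E
python3 m.py
```

```text
hl [0.399  0.3339 0.147 ]
hr [0.3915 0.2285 0.147 ]
rBL [0.6281 0.3805 0.15  ]
rBR [0.6128 0.1428 0.15  ]
rFL [0.4513 0.392  0.15  ]
rFR [0.4356 0.1563 0.15  ]
b1cap [0.708  0.0246 0.056 ]
b2cap [ 0.6458 -0.0481  0.056 ]
jar [0.5795 0.0485 0.055 ]
dish [ 0.4107 -0.0408  0.014 ]
reag [0.7596 0.1244 0.15  ]
flask [0.7829 0.0146 0.05  ]
dialtop [ 0.4985 -0.3571  0.194 ]
mark [ 0.5229 -0.3303  0.15  ]
knob [ 0.4487 -0.2621  0.202 ]
green [ 0.5393 -0.2534  0.15  ]
cFR [ 0.4105 -0.4238  0.15  ]
cBR [ 0.5923 -0.4156  0.15  ]
cBL [ 0.5783 -0.1765  0.15  ]
cFL [ 0.4026 -0.1847  0.15  ]
```

```bash
python3 -m handwheel '[2.2,-4,0.6,0,0,-0.14,4.4,-8,1.2,0,0,-0.28,6.6,-12,1.8,0,0,-0.42,8.8,-16,2.4,0,0,-0.56,11,-20,3,0,0,-0.7,13.2,-24,3.6,0,0,-0.84,15.4,-28,4.2,0,0,-0.98,17.6,-32,4.8,0,0,-1.12]' 150 15; python3 -c "
from h import *
print(sensors.get_state()['joints'].round(1))"
```

```text
time_s: 0.95
tcp_pos: [0.3666, 0.3254, 0.2741]
eef_rot: [179.9, 0.0, -80.9]
contact_force: [1.4, 0.9, -0.4]
gripper_width: 0.0369
[ 64.6   1.2 -17.4  -0.1 -71.4 -55.4]
```

```bash
python3 -m handwheel '[1.4,-2.2,0,0,0,-0.11,2.8,-4.4,-0.5,0,0,-0.22,2.8,-4.4,-1,0,0,-0.22,2.8,-4.4,-1,0,0,-0.22]'; python3 -c "
from h import *
cap('wrist','w1');cap('scene','s1')
for p in [(.395,.281,.147),(.399,.334,.147),(.3915,.2285,.147)]: print(proj('w1',p))"
```

```text
time_s: 1.35
tcp_pos: [0.3945, 0.2807, 0.2634]
eef_rot: [179.9, -0.0, -93.5]
contact_force: [-0.2, 0.4, 0.2]
gripper_width: 0.0362
[322.07188777 195.77679085]
[321.37475143 249.71401387]
[322.29986842 136.96077388]
```

View pics/w1.png

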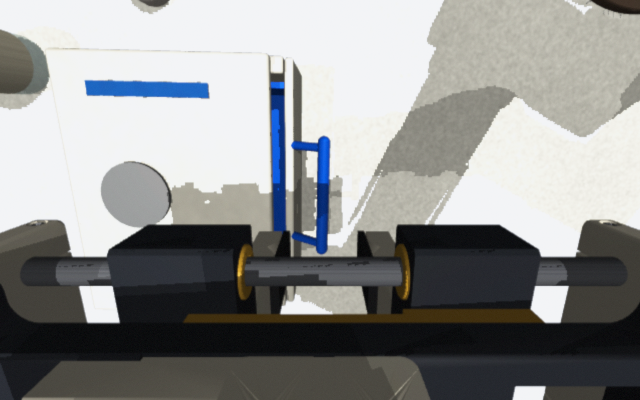

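```bash
python3 -m handwheel '[0,0,-4,0,0,0,0,0,-8,0,0,0,0,0,-11,0,0,0,0,0,-13,0,0,0,0,0,-13,0,0,0]'; python3 -m handwheel '[0,0,0,0,0,0,0,0,0,0,0,0,0,0,0,0,0,0,0,0,0,0,0,0,0,0,0,0,0,0]' 255 20
```

```text
time_s: 1.95
tcp_pos: [0.3932, 0.2815, 0.1318]
eef_rot: [179.8, -0.2, -93.3]
contact_force: [0.1, 0.0, 0.7]
gripper_width: 0.0359
time_s: 2.45
tcp_pos: [0.3937, 0.2821, 0.1326]
eef_rot: [179.9, -0.1, -93.3]
contact_force: [0.6, 1.7, 1.8]
gripper_width: 0.0098
```

```bash
python3 -m handwheel '[-0.7,0,-0.2,0,0,0,-1.3,0.1,-0.4,0,0,0,-2,0.1,-0.7,0,0,0,-2.6,0.2,-1,0,0,0,-3.2,0.2,-1.3,0,0,0,-3.8,0.2,-1.7,0,0,0,-3.8,0.2,-1.7,0,0,0]'
```

```text
time_s: 3.15
tcp_pos: [0.3552, 0.2853, 0.1156]
eef_rot: [179.9, 0.0, -93.2]
contact_force: [-0.1, 6.4, -0.2]
gripper_width: 0.0103
```

```bash
python3 -m handwheel '[-0.6,0,-0.4,0,0,0,-1.1,0.1,-0.8,0,0,0,-1.7,0.1,-1.2,0,0,0,-2.2,0.1,-1.7,0,0,0,-2.7,0.2,-2.2,0,0,0,-3.2,0.2,-2.7,0,0,0,-3.4,0.2,-2.9,0,0,0,-3.4,0.2,-2.9,0,0,0]'; python3 -c "
from h import *
cap('scene','s2')"
```

```text
time_s: 3.95
tcp_pos: [0.3252, 0.2886, 0.0896]
eef_rot: [-179.7, 0.1, -93.0]
contact_force: [25.7, -9.4, 20.9]
gripper_width: 0.0103
```

View pics/s2.png

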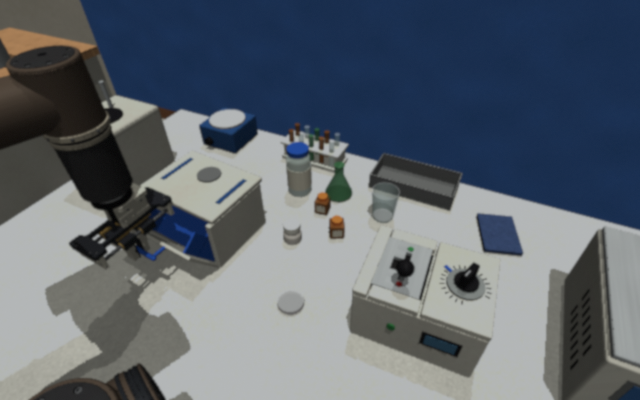

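```bash
python3 -m handwheel '[0.3,0,0.2,0,0,0,0.3,0,0.2,0,0,0,0.3,0,0.2,0,0,0,0.3,0,3,0,0,0,0.3,0,7,0,0,0,0.3,-3,11.5,0,0,0,0.8,-6,16,0,0,0]' 200; python3 -m handwheel '[0,-4,1,0,0,0,0,-8,2,0,0,0]' 60; python3 -c "
from h import *
cap('scene','s3');cap('top','t3')
a=cv2.imread('pics/t3.png')
cv2.imwrite('pics/t3A.png',cv2.resize(a[130:290,150:360],(800,610),interpolation=cv2.INTER_CUBIC)[:600])
"
```

```text
time_s: 4.7
tcp_pos: [0.3311, 0.2321, 0.243]
eef_rot: [-179.8, -0.0, -92.9]
contact_force: [1.5, 1.1, 0.8]
gripper_width: 0.0191
time_s: 4.9
tcp_pos: [0.33, 0.1511, 0.2633]
eef_rot: [-179.9, 0.0, -92.9]
contact_force: [1.0, 0.0, -0.2]
gripper_width: 0.0298
```

View pics/t3A.png

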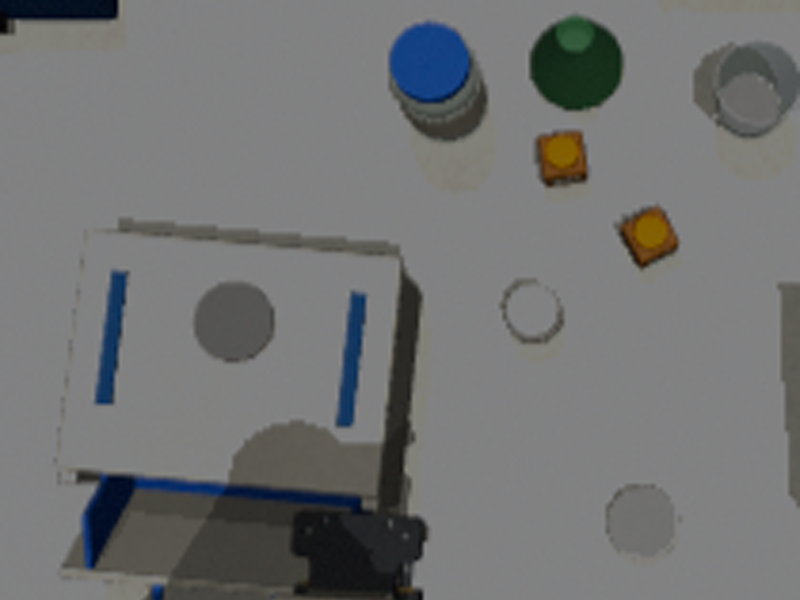

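View pics/s3.png

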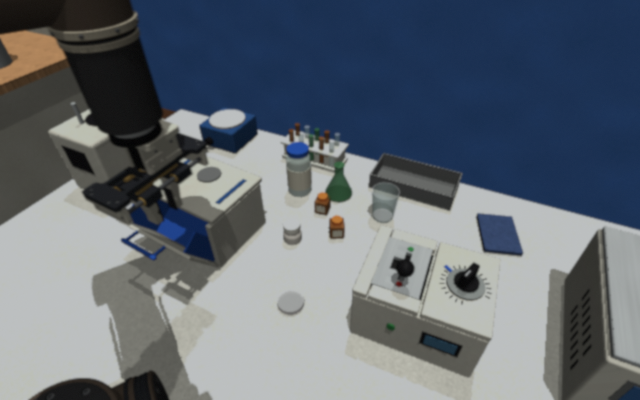

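```bash
python3 -m handwheel '[4,-2.5,-0.5,0,0,-0.12,7.9,-5,-1,0,0,-0.24,11.8,-7.5,-1.5,0,0,-0.36,15.8,-10,-2,0,0,-0.48,19.7,-12.5,-3,0,0,-0.6,23.7,-15,-4,0,0,-0.72,27.6,-17.4,-5,0,0,-0.84,31.6,-19.9,-6,0,0,-0.91]' 60; python3 -m handwheel '[0,0,0,0,0,0]';  python3 -c "
from h import *
cap('wrist','w4')
print(proj('w4',(.6458,-.0481,.056)),proj('w4',(.6458,-.0481,.0)),proj('w4',(.708,.0246,.056)))"
```

```text
time_s: 5.8
tcp_pos: [0.6466, -0.0504, 0.2013]
eef_rot: [-179.9, -0.1, -145.4]
contact_force: [0.8, 1.3, 1.2]
gripper_width: 0.0669
time_s: 5.9
tcp_pos: [0.6483, -0.0524, 0.1959]
eef_rot: [179.9, -0.4, -145.7]
contact_force: [-1.2, 0.4, -0.2]
gripper_width: 0.067
[328.70828702 190.80634433] [327.81517327 179.76050689] [352.07210039 275.78239025]
```

View pics/w4.png

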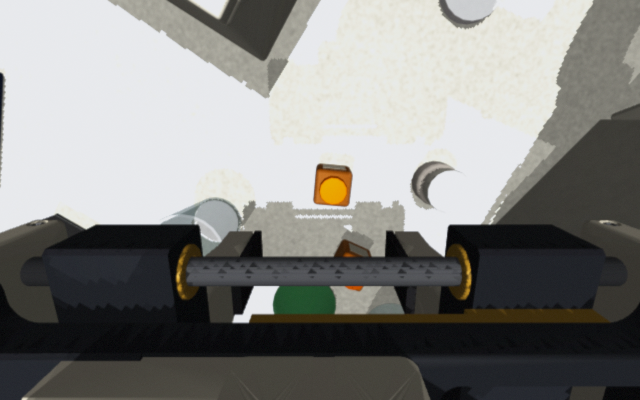

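```bash
python3 -c "
from h import *
print(pix('w4',333,191,.056)); print(sensors.get_state()['tcp_pos'])"
```

```text
[ 0.64358881 -0.04449903  0.056     ]
[ 0.64658029 -0.05137351  0.19635137]
```

```bash
python3 -m handwheel '[-0.2,0.5,-3,0,0,0,-0.2,0.5,-7,0,0,0,-0.2,0.5,-11,0,0,0,-0.2,0.5,-14.5,0,0,0,-0.2,0.5,-17,0,0,0,-0.2,0.5,-18.5,0,0,0,-0.2,0.5,-18.5,0,0,0]' 60; python3 -m handwheel '[0,0,0,0,0,0,0,0,0,0,0,0,0,0,0,0,0,0,0,0,0,0,0,0,0,0,0,0,0,0]' 255 20
```

```text
time_s: 6.65
tcp_pos: [0.6426, -0.0457, 0.0093]
eef_rot: [179.7, -0.6, -145.6]
contact_force: [-0.8, 0.1, -0.7]
gripper_width: 0.0668
time_s: 7.15
tcp_pos: [0.6431, -0.0457, 0.0104]
eef_rot: [179.8, -0.6, -145.6]
contact_force: [-1.4, 1.3, 4.7]
gripper_width: 0.0391
```

```bash
python3 -m handwheel '[0,0,4.5,0,0,0,0,0,9,0,0,0,0,0,13.5,0,0,0,-1,1.2,18,0,0,-0.1,-4,4.8,20.5,0,0,-0.2,-7,8.4,20.5,0,0,-0.3,-10,12,20.5,0,0,-0.4,-13,15.6,20.5,0,0,-0.5]'; python3 -m handwheel '[-2.6,3.2,0,0,0,-0.08,-5.2,6.3,0,0,0,-0.15,-7.8,9.5,0,0,0,-0.16,-9.6,12,0,0,0,-0.16,-9.6,12,0,0,0,-0.16]'; python3 -c "
from h import *
cap('scene','s5');cap('top','t5')
a=cv2.imread('pics/t5.png')
cv2.imwrite('pics/t5A.png',cv2.resize(a[130:290,150:360],(800,610),interpolation=cv2.INTER_CUBIC)[:600])
"
```

```text
time_s: 7.95
tcp_pos: [0.5117, 0.1113, 0.2158]
eef_rot: [179.7, -0.5, -174.5]
contact_force: [0.2, 1.2, -0.0]
gripper_width: 0.0389
time_s: 8.45
tcp_pos: [0.414, 0.2334, 0.2163]
eef_rot: [179.7, -0.5, 176.5]
contact_force: [0.1, 0.4, 0.1]
gripper_width: 0.0391
```

View pics/t5A.png

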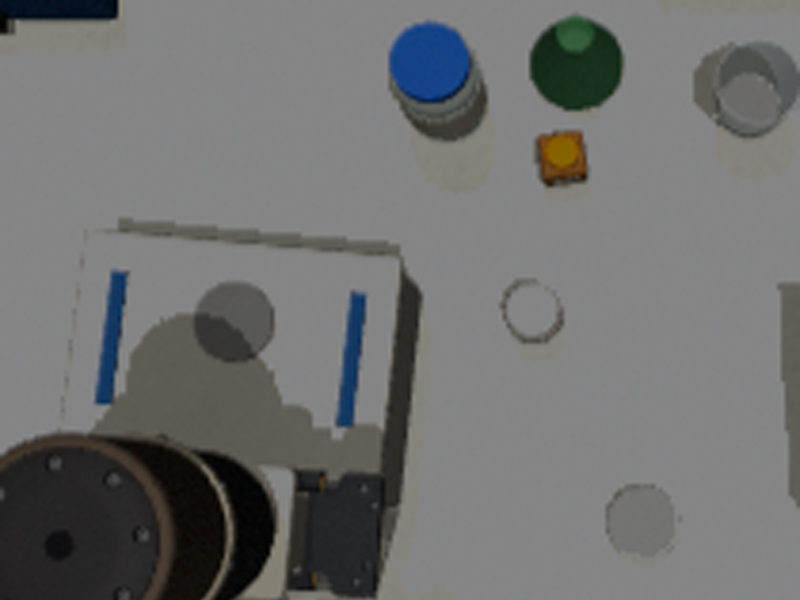

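View pics/s5.png

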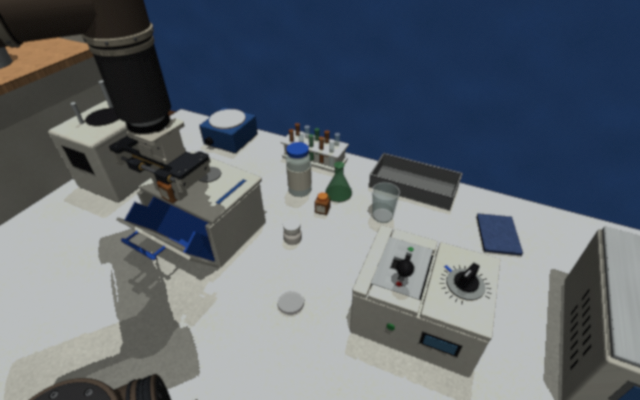

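```bash
python3 -m handwheel '[-0.7,0.3,-2,0,0,0,-0.7,0.3,-6,0,0,0,-0.7,0.3,-9,0,0,0,-0.7,0.3,-11,0,0,0,-0.7,0.3,-12,0,0,0,-0.7,0.3,-12,0,0,0]'
```

```text
time_s: 9.15
tcp_pos: [0.4083, 0.2334, 0.095]
eef_rot: [179.8, -0.6, 176.4]
contact_force: [-0.4, -0.3, -0.2]
gripper_width: 0.0388
```

```bash
python3 -m handwheel '[0,0,0,0,0,0,0,0,0,0,0,0,0,0,0,0,0,0,0,0,0,0,0,0,0,0,2,0,0,0,0,0,6,0,0,0,0,0,10,0,0,0,0,0,13,0,0,0]' 90; python3 -m handwheel '[3.5,-3,0,0,0,0,7,-6,0,0,0,0.02,10.5,-9,0,0,0,0.05,14,-12,0,0,0,0.1,17.5,-15,0,0,0,0.2,21,-18,0,0,0,0.3,24.5,-20.6,0,0,0,0.41,28,-20.6,0,0,0,0.41]'; python3 -c "
from h import *
cap('scene','s6');cap('top','t6');cap('wrist','w6')
a=cv2.imread('pics/t6.png')
cv2.imwrite('pics/t6A.png',cv2.resize(a[130:290,150:360],(800,610),interpolation=cv2.INTER_CUBIC)[:600])
"
```

```text
time_s: 9.95
tcp_pos: [0.4086, 0.2337, 0.2279]
eef_rot: [179.7, -0.5, 176.4]
contact_force: [0.2, 0.1, 0.8]
gripper_width: 0.0567
time_s: 10.75
tcp_pos: [0.6896, 0.0242, 0.2283]
eef_rot: [179.8, -0.5, -160.0]
contact_force: [-0.0, 0.5, 0.0]
gripper_width: 0.0566
```

View pics/t6A.png

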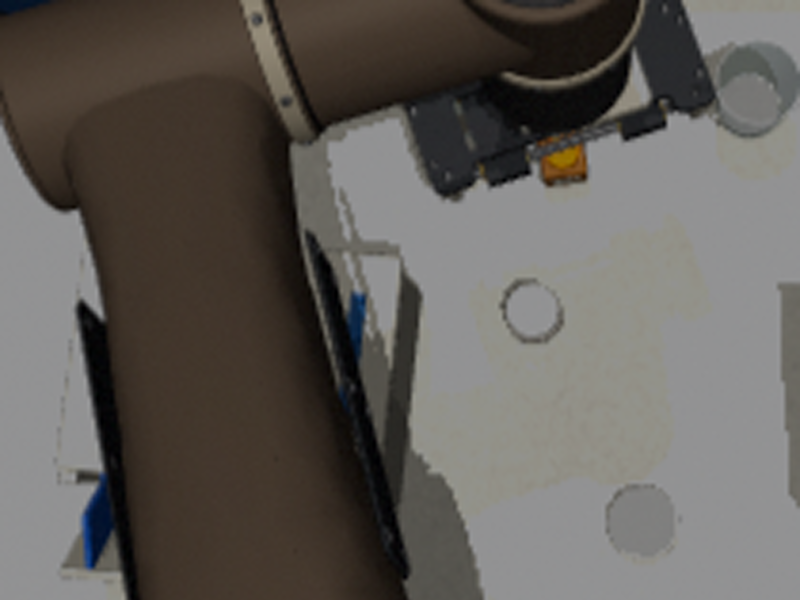

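View pics/w6.png

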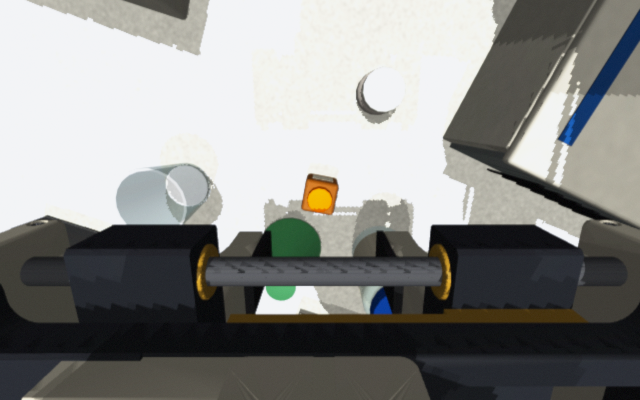

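View pics/s6.png

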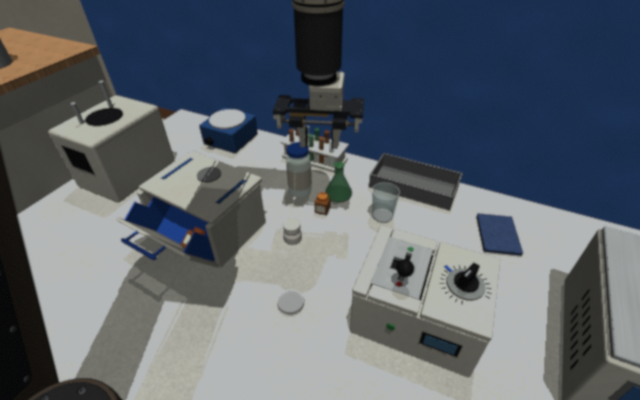

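```bash
python3 -c "
from h import *
print(pix('w6',320,201,.056)); print(sensors.get_state()['tcp_pos'], pix('w6',281,290,.105), pix('w6',385,300,.15), pix('w6',292,240,0.03))"
```

```text
[0.7100154  0.02890865 0.056     ]
[0.68960959 0.02675624 0.22632571] [0.7977798  0.01894058 0.105     ] [0.74975873 0.10233429 0.15      ] [0.77429886 0.01543629 0.03      ]
```

```bash
python3 -m handwheel '[1.9,0.1,-2,0,0,0,1.9,0.1,-6,0,0,0,1.9,0.1,-9,0,0,0,1.9,0.1,-12,0,0,0,1.9,0.1,-12,0,0,0]'; python3 -c "
from h import *
cap('scene','s7');cap('wrist','w7')
"
```

```text
time_s: 11.4
tcp_pos: [0.7051, 0.0278, 0.1021]
eef_rot: [179.6, -1.1, -160.2]
contact_force: [0.0, -0.4, 0.4]
gripper_width: 0.0565
```

View pics/s7.png

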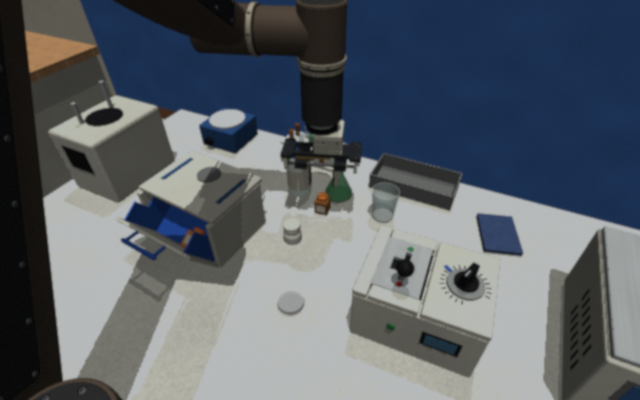

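View pics/w7.png

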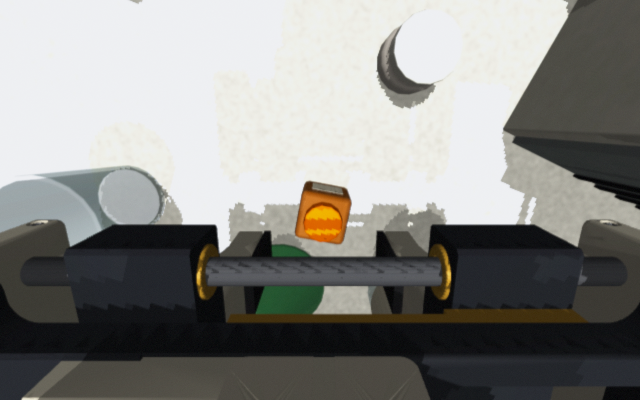

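```bash
python3 -c "
from h import *
print(pix('w7',325,223,.056)); print(sensors.get_state()['tcp_pos'])"
```

```text
[0.70867595 0.02911195 0.056     ]
[0.7084038  0.02796401 0.1072385 ]
```

```bash
python3 -m handwheel '[0.1,0.1,-3,0,0,0,0.1,0.1,-5.5,0,0,0,0.1,0.1,-7.5,0,0,0,0.1,0.1,-9,0,0,0,0.1,0.1,-9.4,0,0,0,0.1,0.1,-9.4,0,0,0]'
```

```text
time_s: 12.1
tcp_pos: [0.7099, 0.0291, 0.0141]
eef_rot: [179.8, -0.6, -160.1]
contact_force: [0.1, 0.2, -0.3]
gripper_width: 0.0565
```

```bash
python3 -m handwheel '[0,0,0,0,0,0,0,0,0,0,0,0,0,0,0,0,0,0,0,0,0,0,0,0,0,0,0,0,0,0,0,0,0,0,0,0]' 255 20
```

```text
time_s: 12.7
tcp_pos: [0.7108, 0.0293, 0.0155]
eef_rot: [179.8, -0.5, -160.1]
contact_force: [-0.7, 0.6, 6.0]
gripper_width: 0.0413
```

```bash
python3 -m handwheel '[0,0,3,0,0,0,0,0,7,0,0,0,0,0,11,0,0,0,0,0,15.5,0,0,0,-1,1,20,0,0,-0.02,-4,3.9,21.5,0,0,-0.1,-7.2,7,21.5,0,0,-0.15,-10.5,10,21.5,0,0,-0.2]'; python3 -m handwheel '[-3.2,3.1,0,0,0,-0.06,-6.4,6.2,0,0,0,-0.12,-9.6,9.3,0,0,0,-0.18,-12.8,12.4,0,0,0,-0.21,-16,15.5,0,0,0,-0.21,-19,18.4,0,0,0,-0.21,-19,18.4,0,0,0,-0.21]'; python3 -c "
from h import *
cap('scene','s8')
"
```

```text
time_s: 13.5
tcp_pos: [0.6046, 0.1301, 0.2309]
eef_rot: [179.8, -0.4, -171.8]
contact_force: [1.0, 0.7, -1.0]
gripper_width: 0.0412
time_s: 14.2
tcp_pos: [0.4117, 0.3166, 0.2311]
eef_rot: [179.7, -0.5, 176.4]
contact_force: [0.7, -0.5, 0.3]
gripper_width: 0.0414
```

View pics/s8.png

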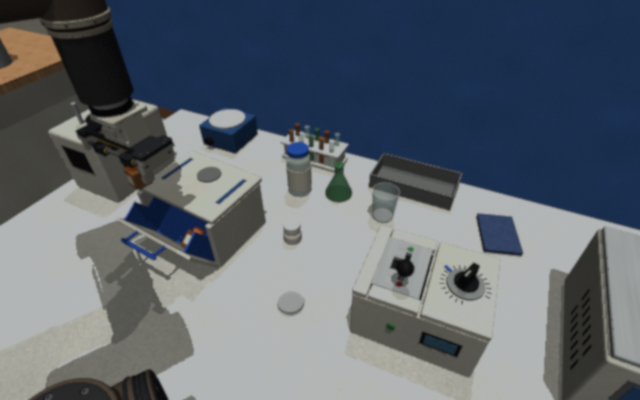

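```bash
python3 -m handwheel '[0,0,-3,0,0,0,0,0,-7,0,0,0,0,0,-10,0,0,0,0,0,-12.5,0,0,0,0,0,-13.3,0,0,0,0,0,-13.3,0,0,0]'; python3 -m handwheel '[0,0,0,0,0,0,0,0,0,0,0,0,0,0,0,0,0,0,0,0,0,0,0,0,0,0,2,0,0,0,0,0,6,0,0,0,0,0,10,0,0,0,0,0,13,0,0,0]' 90;python3 -m handwheel '[0,-4,0,0,0,0,-0.5,-8,0,0,0,0,-1,-12,0,0,0,0,-1,-16,0,0,0,0,-1,-20,0,0,0,0]'; python3 -c "
from h import *
cap('scene','s9');cap('top','t9')
a=cv2.imread('pics/t9.png')
cv2.imwrite('pics/t9A.png',cv2.resize(a[130:290,150:360],(800,610),interpolation=cv2.INTER_CUBIC)[:600])
a=cv2.imread('pics/s9.png')
cv2.imwrite('pics/s9A.png',cv2.resize(a[130:300,80:300],(776,600),interpolation=cv2.INTER_CUBIC)[:600])
"
```

```text
time_s: 14.85
tcp_pos: [0.4129, 0.3145, 0.0972]
eef_rot: [179.9, -0.5, 176.4]
contact_force: [-0.4, -0.2, -0.2]
gripper_width: 0.0411
time_s: 15.65
tcp_pos: [0.4133, 0.3148, 0.2303]
eef_rot: [179.7, -0.4, 176.4]
contact_force: [0.8, 0.8, -0.2]
gripper_width: 0.0566
time_s: 16.15
tcp_pos: [0.4029, 0.1135, 0.231]
eef_rot: [179.7, -0.3, 176.5]
contact_force: [0.7, -0.1, 0.2]
gripper_width: 0.0568
```

View pics/t9A.png

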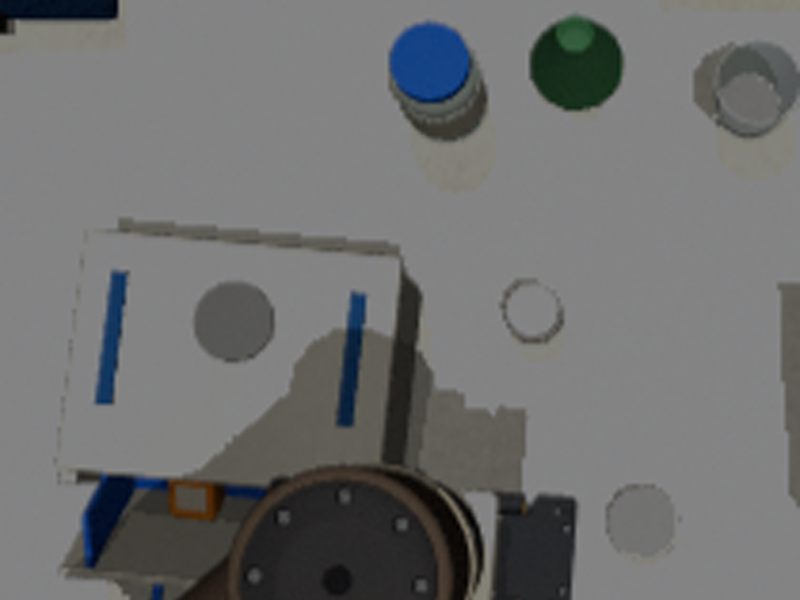

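View pics/s9A.png

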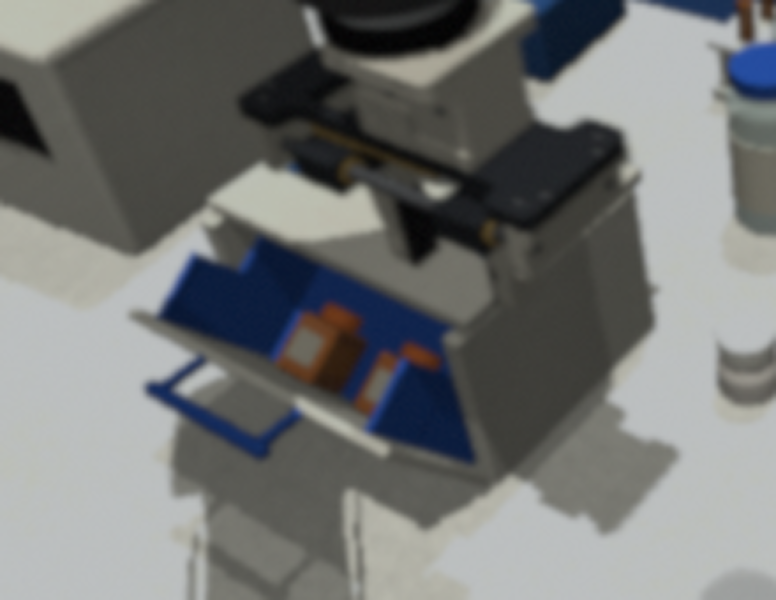

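```bash
python3 -m handwheel '[-1,2,0.5,0,0,0.14,-2,4,0.5,0,0,0.28,-3,6,0.5,0,0,0.42,-4,8,0.5,0,0,0.56,-5,10,0.5,0,0,0.7,-6,12,0.5,0,0,0.84,-6.8,14,0.5,0,0,0.98,-7.5,17.2,0.5,0,0,1.12]' 195; python3 -m handwheel '[0,0,0,0,0,0.14,0,0,0,0,0,0.28,0,0,0,0,0,0.42,0,0,0,0,0,0.45,0,0,0,0,0,0.45]'; python3 -c "
from h import *
cap('wrist','w10')
print(proj('w10',(.328,.2815,.103)))
"
```

```text
time_s: 17.05
tcp_pos: [0.3267, 0.2842, 0.2366]
eef_rot: [179.7, -0.3, -119.2]
contact_force: [1.5, 0.5, -0.5]
gripper_width: 0.0205
time_s: 17.55
tcp_pos: [0.3266, 0.2845, 0.2368]
eef_rot: [179.7, -0.3, -93.6]
contact_force: [-0.1, 0.2, -0.0]
gripper_width: 0.0202
[320.52878216 188.52040177]
```

View pics/w10.png

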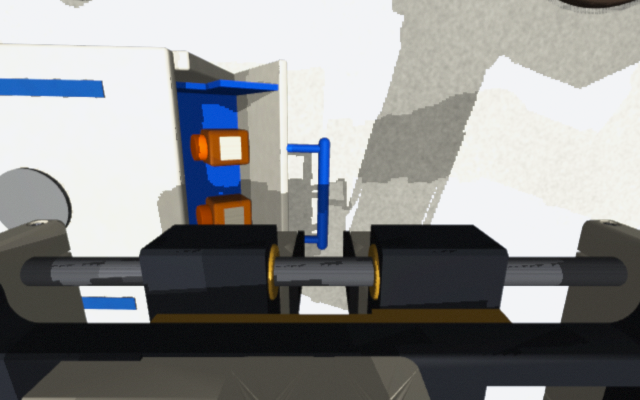

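```bash
python3 -c "
from h import *
print(pix('w10',324,193,.103),sensors.get_state()['tcp_pos'])
"
```

```text
[0.32494807 0.28613953 0.103     ] [0.32666217 0.28441626 0.23678012]
```

```bash
python3 -m handwheel '[-0.1,0.1,-4,0,0,0,-0.1,0.1,-8,0,0,0,-0.1,0.1,-11.5,0,0,0,-0.1,0.1,-13.5,0,0,0,-0.1,0.1,-14.5,0,0,0,-0.1,0.1,-14.5,0,0,0]'; python3 -m handwheel '[0,0,0,0,0,0,0,0,0,0,0,0,0,0,0,0,0,0,0,0,0,0,0,0]' 255 20
```

```text
time_s: 18.2
tcp_pos: [0.3255, 0.2849, 0.091]
eef_rot: [179.6, -0.4, -93.7]
contact_force: [-0.6, -0.7, 0.4]
gripper_width: 0.0205
time_s: 18.6
tcp_pos: [0.3263, 0.2857, 0.092]
eef_rot: [179.7, -0.3, -93.8]
contact_force: [4.6, -0.4, -3.7]
gripper_width: 0.0104
```

```bash
python3 -m handwheel '[0.5,0,0.5,0,0,0,1,0,1,0,0,0,1.5,-0.1,1.5,0,0,0,2,-0.1,1.9,0,0,0,2.6,-0.1,2.3,0,0,0,3.2,-0.2,2.7,0,0,0,3.8,-0.2,3.1,0,0,0,4.4,-0.3,3.4,0,0,0]'
```

```text
time_s: 19.4
tcp_pos: [0.3702, 0.2821, 0.1269]
eef_rot: [179.7, -0.3, -93.8]
contact_force: [-6.6, -2.5, 5.4]
gripper_width: 0.0104
```

```bash
python3 -m handwheel '[0,0,0,0,0,0]'; python3 -c "
from h import *
s=sensors.get_state();print(s['tcp_pos'],s['contact_force']);cap('scene','s11')
a=cv2.imread('pics/s11.png')
cv2.imwrite('pics/s11A.png',cv2.resize(a[130:300,80:300],(776,600),interpolation=cv2.INTER_CUBIC)[:600])"
```

```text
time_s: 19.5
tcp_pos: [0.371, 0.282, 0.1274]
eef_rot: [179.7, -0.3, -93.8]
contact_force: [3.7, -1.4, -7.3]
gripper_width: 0.0098
[0.37102433 0.28204122 0.12744185] [ 3.71037008 -1.39928466 -7.34783117]
```

View pics/s11A.png

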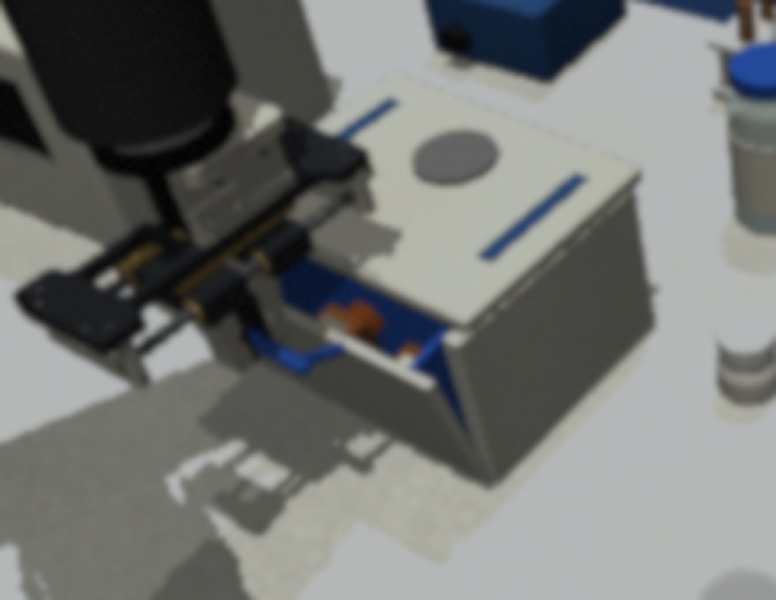

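```bash
python3 -m handwheel '[0.6,0,0.3,0,0,0,1.2,-0.1,0.5,0,0,0,1.8,-0.1,0.7,0,0,0,2.3,-0.2,0.9,0,0,0,2.6,-0.2,1,0,0,0,2.9,-0.2,1,0,0,0,3.1,-0.2,1,0,0,0,3.1,-0.2,1,0,0,0]'; python3 -c "
from h import *
s=sensors.get_state();print(s['tcp_pos'],s['contact_force']);cap('scene','s12')
a=cv2.imread('pics/s12.png')
cv2.imwrite('pics/s12A.png',cv2.resize(a[130:300,80:300],(776,600),interpolation=cv2.INTER_CUBIC)[:600])"
```

```text
time_s: 20.35
tcp_pos: [0.3966, 0.2798, 0.1369]
eef_rot: [179.2, -0.3, -93.9]
contact_force: [-40.1, 4.6, 19.8]
gripper_width: 0.0123
[0.39658567 0.27977266 0.13688542] [-40.14166786   4.63301823  19.82299907]
```

View pics/s12A.png

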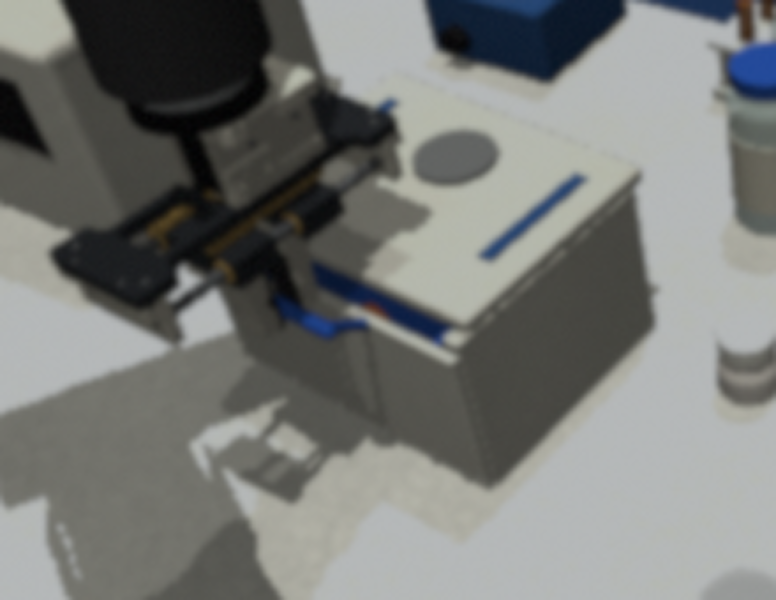

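```bash
python3 -m handwheel '[-0.2,0,-0.1,0,0,0,-0.2,0,-0.1,0,0,0,-0.2,0,-0.1,0,0,0,-0.2,0,-0.1,0,0,0,-0.2,0,4,0,0,0,-0.2,0,8,0,0,0,-0.2,0,12,0,0,0,-0.2,-4,12,0,0,0]' 195; python3 -m handwheel '[0,-5,0,0,0,0,0,-10,0,0,0,0.1,0,-15,0,0,0,0.2,0,-20,0,0,0,0.3]' 80;python3 -c "
from h import *
cap('top','t13');cap('scene','s13')
a=cv2.imread('pics/t13.png');b=cv2.imread('pics/top0.png')
f=lambda a:cv2.resize(a[195:285,160:265],(700,600),interpolation=cv2.INTER_CUBIC)
cv2.imwrite('pics/t13A.png',cv2.resize(np.hstack([f(b),f(a)]),(800,343)))"
```

```text
time_s: 21.2
tcp_pos: [0.3977, 0.2436, 0.2622]
eef_rot: [179.6, 0.0, -93.7]
contact_force: [1.1, -0.8, -0.9]
gripper_width: 0.0206
time_s: 21.6
tcp_pos: [0.3977, 0.0417, 0.2627]
eef_rot: [179.7, 0.0, -76.3]
contact_force: [1.4, -0.4, 0.3]
gripper_width: 0.0469
```

View pics/t13A.png

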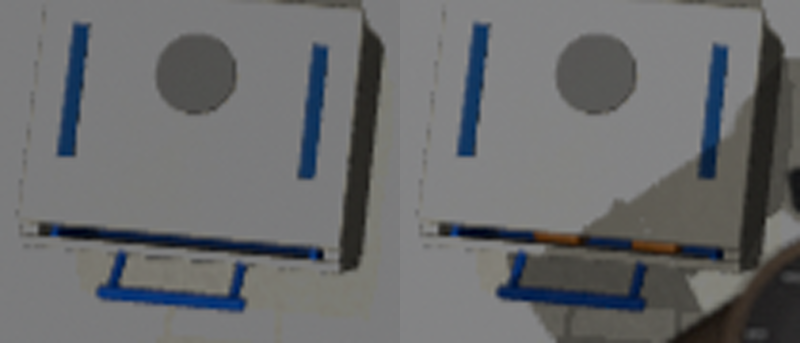

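View pics/s13.png

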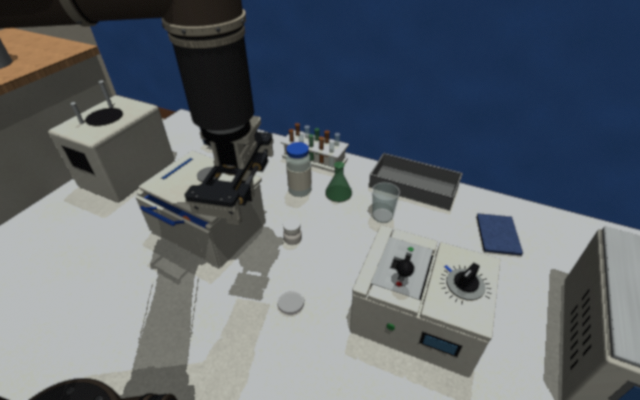

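```bash
python3 -c "
from h import *
for f in('top0','t13'):
    a=cv2.imread('pics/'+f+'.png').astype(float)[262:285,180:230]
    w=np.clip(a[:,:,0]-a[:,:,2]-25,0,None); v,u=np.mgrid[262:285,180:230]
    print((w*v).sum()/w.sum(),(w*u).sum()/w.sum())
a=cv2.imread('pics/t13.png')
cv2.imwrite('pics/t13B.png',cv2.resize(a[195:280,350:470],(792,561),interpolation=cv2.INTER_CUBIC))
"
```

```text
271.763571695994 204.66435791838262
271.2047305764411 203.97979323308272
```

View pics/t13B.png

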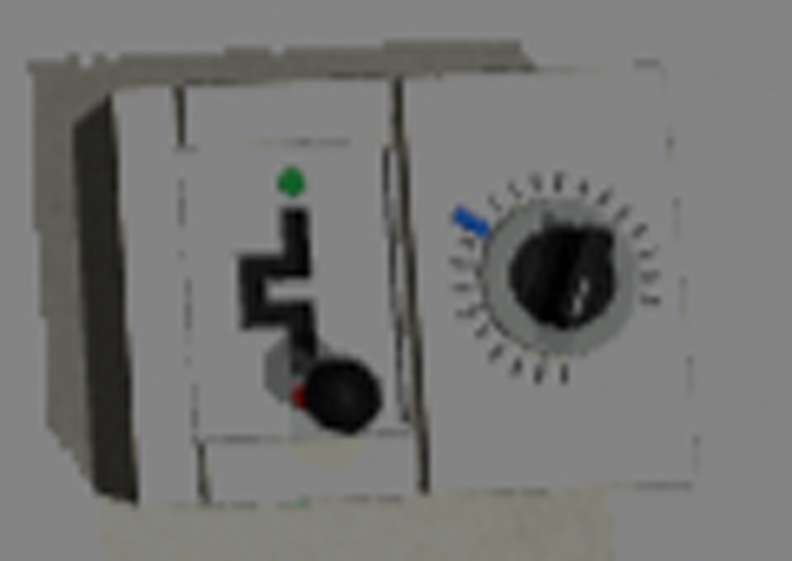

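```bash
python3 -m handwheel '[1.2,-4.7,0.5,0,0,0,2.4,-9.4,1,0,0,0,3.6,-14.1,1.5,0,0,0,4.8,-18.8,2.5,0,0,0,6,-23.5,3.5,0,0,0,7.2,-28.2,4.5,0,0,0,8.4,-32.9,5.5,0,0,0,9.4,-36.5,5.5,0,0,0]' 100; python3 -m handwheel '[0.6,-3.3,0,0,0,0,0.6,-3.3,0,0,0,0]'; python3 -c "
from h import *
cap('wrist','w14')
from m import B
d=B(556,280,.15);print(d,proj('w14',[.498,-.356,.194]))
"
```

```text
time_s: 22.5
tcp_pos: [0.4923, -0.3295, 0.3186]
eef_rot: [179.7, -0.1, -76.7]
contact_force: [0.0, 1.0, 1.2]
gripper_width: 0.0536
time_s: 22.7
tcp_pos: [0.4989, -0.3663, 0.3167]
eef_rot: [179.6, -0.1, -76.9]
contact_force: [-0.2, -0.2, 0.2]
gripper_width: 0.0534
hl [0.399  0.3339 0.147 ]
hr [0.3915 0.2285 0.147 ]
rBL [0.6281 0.3805 0.15  ]
rBR [0.6128 0.1428 0.15  ]
rFL [0.4513 0.392  0.15  ]
rFR [0.4356 0.1563 0.15  ]
b1cap [0.708  0.0246 0.056 ]
b2cap [ 0.6458 -0.0481  0.056 ]
jar [0.5795 0.0485 0.055 ]
dish [ 0.4107 -0.0408  0.014 ]
reag [0.7596 0.1244 0.15  ]
flask [0.7829 0.0146 0.05  ]
dialtop [ 0.4985 -0.3571  0.194 ]
mark [ 0.5229 -0.3303  0.15  ]
knob [ 0.4487 -0.2621  0.202 ]
green [ 0.5393 -0.2534  0.15  ]
cFR [ 0.4105 -0.4238  0.15  ]
cBR [ 0.5923 -0.4156  0.15  ]
cBL [ 0.5783 -0.1765  0.15  ]
cFL [ 0.4026 -0.1847  0.15  ]
[ 0.49814675 -0.36621318  0.15      ] [320.10052571 204.24112401]
```

View pics/w14.png

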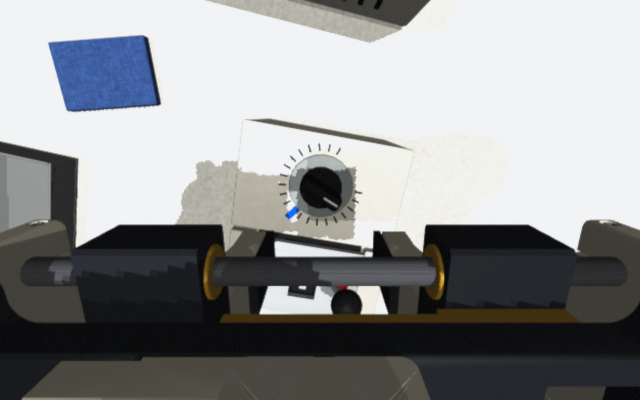

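```bash
python3 -c "
from h import *
a=cv2.imread('pics/w14.png')
cv2.imwrite('pics/w14A.png',cv2.resize(a[130:240,250:400],(792,581),interpolation=cv2.INTER_CUBIC))"
```

```text
(no output)
```

View pics/w14A.png

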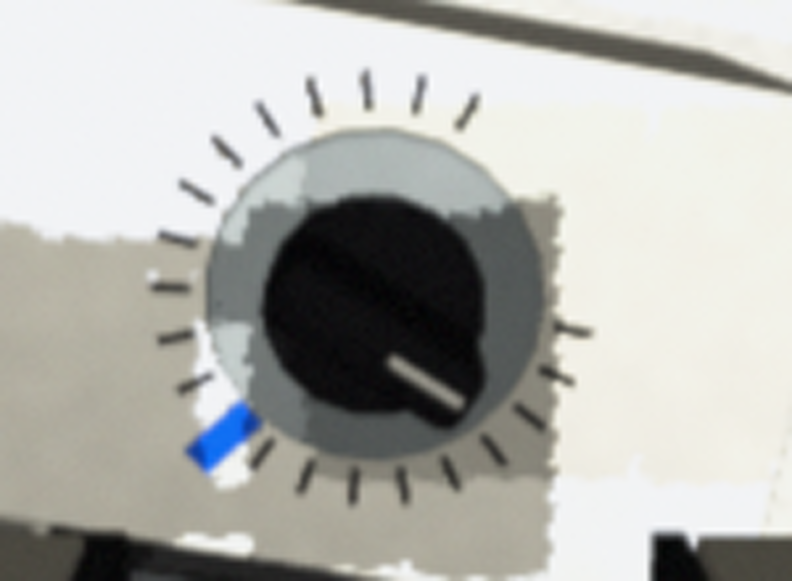

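```bash
python3 -c "
from h import *
P=lambda x,y,z:pix('w14',250+x/5.28,130+y/5.28,z)
c=P(375,293,.154);m=P(225,437,.15);a=P(390,358,.194);b=P(462,405,.194);d=P(373,303,.162)
print(c,d,m,a,b)
ang=lambda v:np.degrees(np.arctan2(v[1],v[0]))
print(np.linalg.norm((m-c)[:2]),ang(m-c),ang(b-a),ang(b-c),np.linalg.norm((b-c)[:2]), np.linalg.norm((a-c)[:2]))
print(sensors.get_state()['tcp_pos'])"
```

```text
[ 0.49918237 -0.36504881  0.154     ] [ 0.49951573 -0.36475291  0.162     ] [ 0.52238577 -0.32754748  0.15      ] [ 0.49597165 -0.36287018  0.194     ] [ 0.48152478 -0.35730597  0.194     ]
0.04409928799600061 58.253446259595336 158.9357872167977 156.32258576227835 0.019280614821018293 0.0038800915477679616
[ 0.49853875 -0.36453268  0.31699323]
```

```bash
python3 -m handwheel '[0,0,-0.5,0,0,0.14,0,0,-1,0,0,0.28,0,0,-1.5,0,0,0.42,0,0,-2,0,0,0.56,0,0,-2.5,0,0,0.7,0,0,-3,0,0,0.84,0,0,-4,0,0,0.97,0,0,-5,0,0,0.97]' 130; python3 -m handwheel '[0,0,-1,0,0,0,0,0,-1,0,0,0]';  python3 -c "
from h import *
cap('wrist','w15')
a=cv2.imread('pics/w15.png')
cv2.imwrite('pics/w15A.png',cv2.resize(a[130:300,200:440],(792,561),interpolation=cv2.INTER_CUBIC))
print(proj('w15',[.499,-.365,.194]),sensors.get_state()['tcp_pos'])"
```

```text
time_s: 23.55
tcp_pos: [0.4989, -0.3638, 0.2669]
eef_rot: [179.6, -0.1, -21.2]
contact_force: [0.5, 0.2, 0.4]
gripper_width: 0.043
time_s: 23.75
tcp_pos: [0.4983, -0.3629, 0.2552]
eef_rot: [179.6, 0.0, -21.3]
contact_force: [-0.3, 0.2, -0.9]
gripper_width: 0.0433
[323.70051761 210.5879775 ] [ 0.49859392 -0.36332046  0.25616269]
```

View pics/w15A.png

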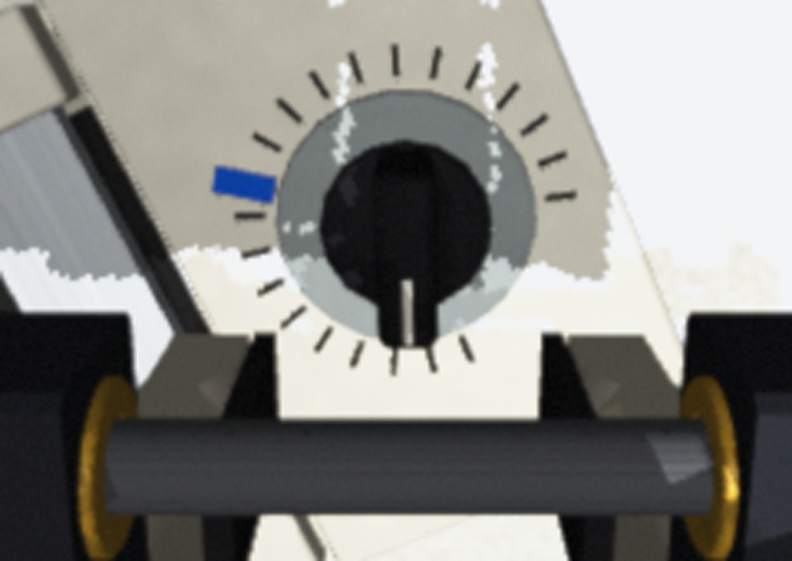

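```bash
python3 -m handwheel '[0,0,-3,0,0,0,0,-0.1,-5.5,0,0,0,0,-0.1,-7.5,0,0,0,0,-0.1,-8.5,0,0,0,0,-0.1,-8.5,0,0,0]'; python3 -m handwheel '[0,0,0,0,0,0,0,0,0,0,0,0,0,0,0,0,0,0,0,0,0,0,0,0]' 255 20
```

```text
time_s: 24.3
tcp_pos: [0.4981, -0.3641, 0.1702]
eef_rot: [179.6, 0.1, -21.3]
contact_force: [0.4, 0.0, -0.4]
gripper_width: 0.0427
time_s: 24.7
tcp_pos: [0.4984, -0.3643, 0.171]
eef_rot: [179.6, 0.0, -21.3]
contact_force: [0.1, 1.1, 1.2]
gripper_width: 0.0167
```

```bash
python3 -m handwheel '[0,0,0,0,0,-0.13,0,0,0,0,0,-0.26,0,0,0,0,0,-0.39,0,0,0,0,0,-0.52,0,0,0,0,0,-0.65,0,0,0,0,0,-0.78,0,0,0,0,0,-0.91,0,0,0,0,0,-1.04]'; python3 -m handwheel '[0,0,0,0,0,-0.13,0,0,0,0,0,-0.26,0,0,0,0,0,-0.39,0,0,0,0,0,-0.52,0,0,0,0,0,-0.65,0,0,0,0,0,-0.72,0,0,0,0,0,-0.72,0,0,0,0,0,-0.72]'
```

```text
time_s: 25.5
tcp_pos: [0.4999, -0.3625, 0.1711]
eef_rot: [179.8, 0.1, -81.2]
contact_force: [4.6, 8.3, -1.5]
gripper_width: 0.014
time_s: 26.3
tcp_pos: [0.5008, -0.3625, 0.1711]
eef_rot: [179.9, 0.2, -122.3]
contact_force: [5.3, -0.3, -4.0]
gripper_width: 0.0135
```

```bash
python3 -m handwheel '[0,0,0,0,0,0,0,0,0,0,0,0,0,0,0,0,0,0,0,0,3,0,0,0,0,0,7,0,0,0,0,0,9,0,0,0,0,0,9,0,0,0]' 130; python3 -c "
from h import *
cap('wrist','w16')
a=cv2.imread('pics/w16.png')
cv2.imwrite('pics/w16A.png',cv2.resize(a[130:300,200:440],(792,561),interpolation=cv2.INTER_CUBIC))
print(sensors.get_state()['tcp_pos'])"
```

```text
time_s: 27.0
tcp_pos: [0.5019, -0.3635, 0.2652]
eef_rot: [-179.8, 0.2, -122.3]
contact_force: [-0.8, -0.3, 0.0]
gripper_width: 0.0431
[ 0.5011522  -0.36280438  0.26291783]
```

View pics/w16A.png

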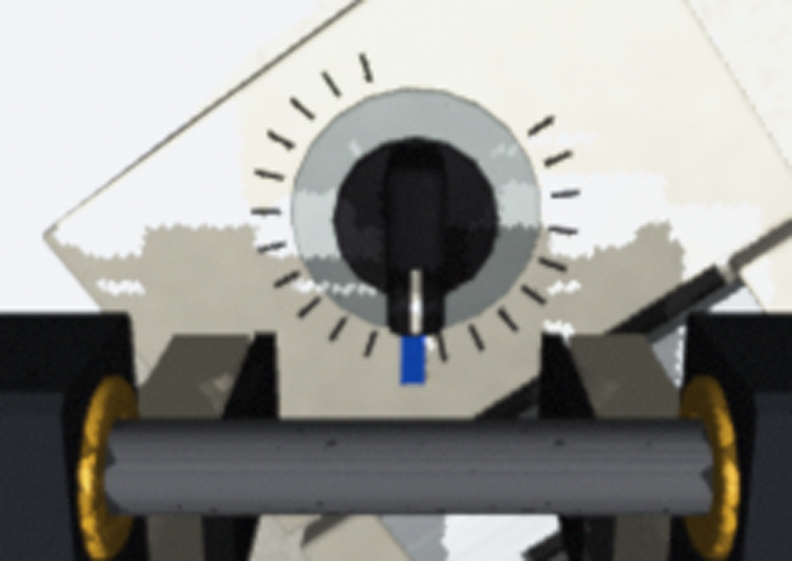

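```bash
python3 -m handwheel '[-1,2,0.5,0,0,0.13,-2,4,1,0,0,0.26,-3,6,1,0,0,0.39,-4,8,1,0,0,0.52,-5.3,10,1,0,0,0.62,-5.3,10,1,0,0,0.62]' 70; python3 -c "
from h import *
s=sensors.get_state();print(s['tcp_pos'],s['eef_rot'])
cap('wrist','w17')
a=cv2.imread('pics/w17.png')
cv2.imwrite('pics/w17A.png',cv2.resize(a[100:300,180:460],(800,571),interpolation=cv2.INTER_CUBIC))
print(proj('w17',[.4487,-.2625,.199]))"
```

```text
time_s: 27.65
tcp_pos: [0.4462, -0.2611, 0.2724]
eef_rot: [180.0, 0.2, -86.6]
contact_force: [0.6, -0.3, -0.5]
gripper_width: 0.0635
[ 0.44621699 -0.26107539  0.27235735] [179.96475711   0.24296038 -86.56423347]
[319.50179633 206.78648033]
```

View pics/w17A.png

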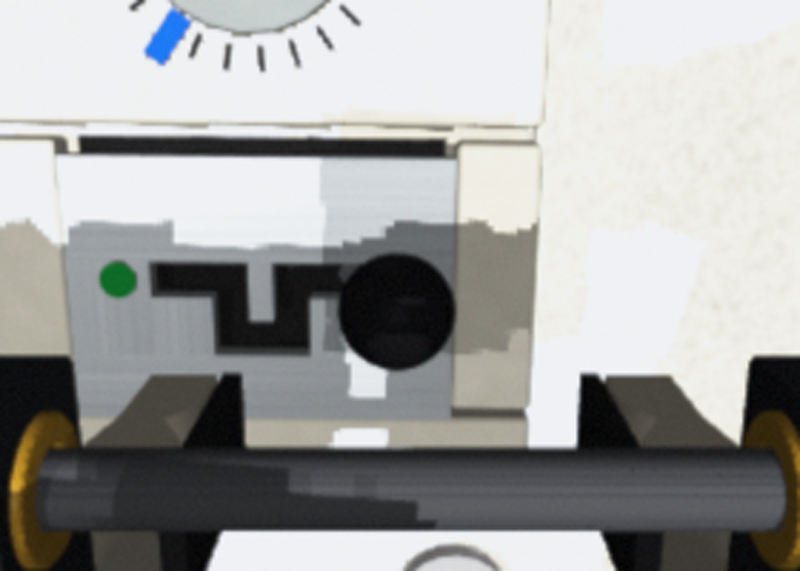

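```bash
python3 -c "
from h import *
P=lambda x,y,z:pix('w17',180+x/2.857,100+y/2.857,z)
print('knob',P(397,312,.199)); print('gate',P(261,308,.15),P(118,279,.15))
print(sensors.get_state()['tcp_pos'])"
```

```text
knob [ 0.44901283 -0.26051729  0.199     ]
gate [ 0.49351111 -0.2440509   0.15      ] [ 0.54016524 -0.25119308  0.15      ]
[ 0.44712217 -0.26191173  0.27249504]
```

```bash
python3 -m handwheel '[0.2,0.1,-3,0,0,0,0.2,0.1,-6,0,0,0,0.2,0.1,-8,0,0,0,0.2,0.1,-9.2,0,0,0,0.2,0.1,-9.2,0,0,0]';python3 -m handwheel '[0,0,0,0,0,0,0,0,0,0,0,0,0,0,0,0,0,0,0,0,0,0,0,0]' 255 15
```

```text
time_s: 28.2
tcp_pos: [0.4481, -0.261, 0.1785]
eef_rot: [179.8, 0.3, -86.8]
contact_force: [1.7, -0.6, 0.2]
gripper_width: 0.0635
time_s: 28.6
tcp_pos: [0.4485, -0.2611, 0.1792]
eef_rot: [179.8, 0.2, -86.8]
contact_force: [0.1, 0.4, -0.3]
gripper_width: 0.037
```

```bash
python3 -m handwheel '[0,0,0,0,0,0,0,0,0,0,0,0,0.6,0,0.1,0,0,0,1.2,0.1,0.2,0,0,0,1.8,0.1,0.3,0,0,0,2.4,0.1,0.4,0,0,0,3,0.2,0.4,0,0,0,3,0.2,0.4,0,0,0]'
```

```text
time_s: 29.4
tcp_pos: [0.48, -0.2593, 0.1835]
eef_rot: [179.9, 0.2, -86.8]
contact_force: [-2.4, 0.1, 4.3]
gripper_width: 0.0307
```

```bash
python3 -m handwheel '[0,0.6,0,0,0,0,-0.1,1.2,0,0,0,0,-0.1,1.8,0,0,0,0,-0.2,2.4,0,0,0,0,-0.2,3,0,0,0,0,-0.2,3,0,0,0,0]'
```

```text
time_s: 30.0
tcp_pos: [0.4781, -0.2284, 0.1832]
eef_rot: [179.9, 0.2, -86.7]
contact_force: [0.9, -1.1, -1.7]
gripper_width: 0.0308
```

```bash
python3 -m handwheel '[0.6,0,0,0,0,0,1.2,0,0,0,0,0,1.8,0,0,0,0,0,2.4,0,0,0,0,0,2.9,0.1,0,0,0,0,2.9,0.1,0,0,0,0]'; python3 -c "
from h import *
cap('top','t18')
a=cv2.imread('pics/t18.png')
cv2.imwrite('pics/t18B.png',cv2.resize(a[195:280,350:470],(792,561),interpolation=cv2.INTER_CUBIC))"
```

```text
time_s: 30.6
tcp_pos: [0.5077, -0.2274, 0.1827]
eef_rot: [179.9, 0.2, -86.8]
contact_force: [-0.9, -0.1, 0.0]
gripper_width: 0.0309
```

View pics/t18B.png

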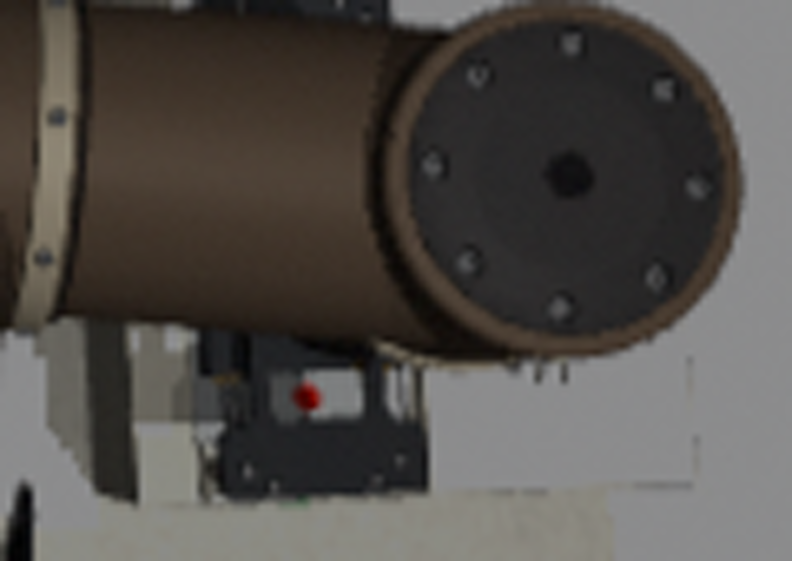

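```bash
python3 -m handwheel '[0,-0.6,0,0,0,0,0.1,-1.2,0,0,0,0,0.1,-1.8,0,0,0,0,0.2,-2.4,0,0,0,0,0.2,-3.1,0,0,0,0,0.2,-3.1,0,0,0,0]'
```

```text
time_s: 31.25
tcp_pos: [0.5098, -0.2593, 0.1825]
eef_rot: [179.9, 0.2, -86.8]
contact_force: [0.9, -0.4, 0.5]
gripper_width: 0.0309
```

```bash
python3 -m handwheel '[0.6,0,0,0,0,0,1.2,0.1,-0.1,0,0,0,1.8,0.2,-0.2,0,0,0,2.4,0.2,-0.3,0,0,0,3,0.2,-0.5,0,0,0,3.1,0.3,-0.5,0,0,0,3.1,0.3,-0.5,0,0,0]'
```

```text
time_s: 31.95
tcp_pos: [0.5407, -0.2567, 0.1774]
eef_rot: [179.9, 0.2, -86.8]
contact_force: [-4.2, -3.8, 2.2]
gripper_width: 0.0311
```

```bash
python3 -m handwheel '[0,0,0,0,0,0,0,0,0,0,0,0,0,0,0,0,0,0,0,0,0,0,0,0,0,0,3,0,0,0,0,0,7,0,0,0,0,0,11,0,0,0,0,0,14,0,0,0]' 70; python3 -m handwheel '[0,4,2,0,0,0,0,8,3,0,0,0,0,12,3,0,0,0,0,16,3,0,0,0,0,20,3,0,0,0,0,20,3,0,0,0]'; python3 -c "
from h import *
cap('top','t19');cap('scene','s19');cap('wrist','w19')
a=cv2.imread('pics/t19.png')
cv2.imwrite('pics/t19B.png',cv2.resize(a[195:280,350:470],(792,561),interpolation=cv2.INTER_CUBIC))"
```

```text
time_s: 32.75
tcp_pos: [0.5413, -0.2568, 0.3204]
eef_rot: [-180.0, 0.1, -86.8]
contact_force: [1.4, -0.3, -0.3]
gripper_width: 0.0634
time_s: 33.35
tcp_pos: [0.5415, -0.053, 0.3506]
eef_rot: [-179.9, 0.2, -86.5]
contact_force: [-0.1, 0.3, 0.7]
gripper_width: 0.064
```

View pics/t19B.png

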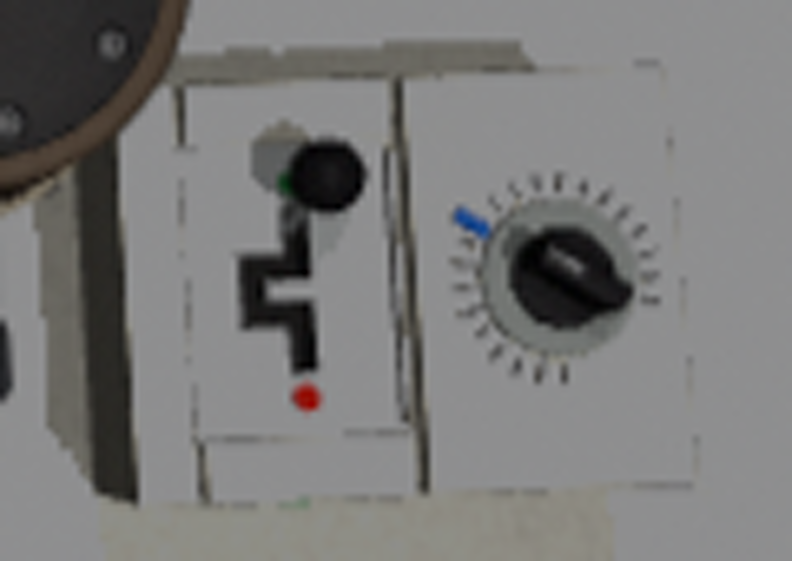

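View pics/s19.png

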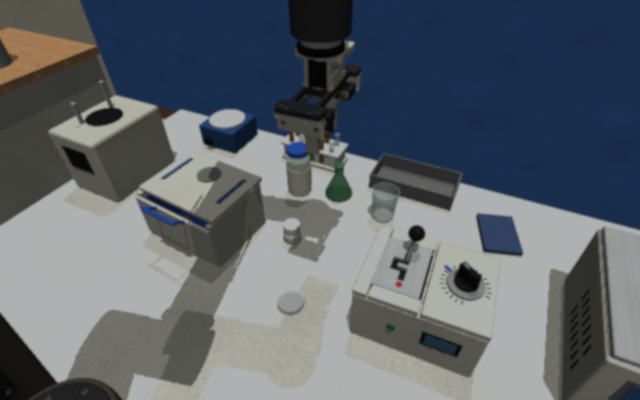

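View pics/t19.png

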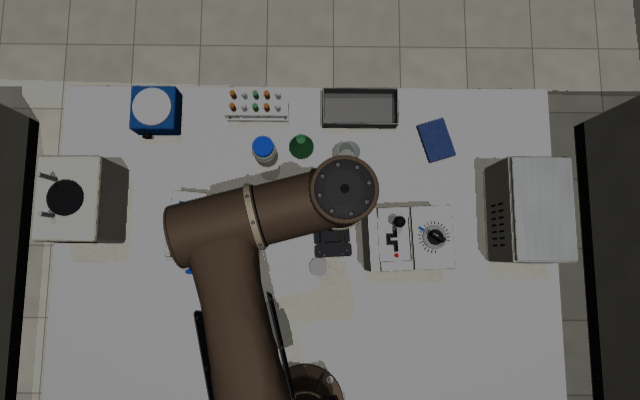

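```bash
python3 -c "
from h import *
k=pix('t19',350+327/6.6,195+175/6.6,.199);d=k[:2]-[.493,-.2445];c,s=np.cos(.059),np.sin(.059);print(k,d[0]*c+d[1]*s,-d[0]*s+d[1]*c)
for f in('scene0','s19'):
    a=cv2.imread('pics/'+f+'.png').astype(float)[200:235,135:190]
    w=np.clip(a[:,:,0]-a[:,:,2]-40,0,None); v,u=np.mgrid[200:235,135:190]
    print((w*v).sum()/w.sum(),(w*u).sum()/w.sum())
s=sensors.get_state();print(s['time_s'],s['contact_force']); r.close_job()"
```

```text
[ 0.53918667 -0.25808907  0.199     ] 0.04530501775362197 -0.016288861885401504
215.0023173557751 158.3856567874131
214.99563904729956 158.1261321704126
33.5 [-0.49557342 -0.22211841 -0.27688457]
the job is handed in; nothing more can be done
```

I finished every step in the required order and handed the job in at 33.5 s of the 208 s allowed. No verdict was reported.

- **Bottles:** the pictures showed only two amber bottles. I tipped the bin open, put both in and pushed it shut. Both were clearly inside while the bin was open. With it shut, I could still see amber through the gap at the top.
- **Bin:** the handle reached a hard stop, at about 40 N. In the last scene picture it is within 0.3 pixel of its starting, shut position. An earlier top view was 0.6 pixel off, probably because the arm's shadow fell on it; 0.03 rad would show as about 1.3 pixels there.
- **Dial:** I turned it about 101° clockwise. The wrist picture showed the white pointer on the blue mark, to about 1° by eye.
- **Lever:** it went through all five legs of the slot with little force. The last picture puts the knob 45 mm behind the gate's centre and 16 mm to its right, which is the green end (more than 36 mm is needed).
- **Other things on the bench:** by eye, the jar, reagent bottle, beaker, flask and dish stand where they started; I did not measure them. The arm ended clear of everything, with contact force near zero.

The one disagreement was small: my estimates of the controller's yaw ranged from 2.6° to 4.3°. I used about 3.4°, which the gate plate's edges confirmed.

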